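Find the pitch leaf that fits the lead screw

TASK

Find the gauge leaf that matches the lead screw on the green mat: try the leaves one by one along the top of the middle of its thread, upright and in line with the screw, pressing only lightly (a few newtons, never over 40 N) so that the thread is not bruised, until one seats fully, its teeth right down in the grooves. Put that leaf upright in the slot of the blue job tray, pushed home, with any leaf that does not fit back in a slot of the wooden rack; leave the two waiting screws untouched and the nut, tape and carton where they are.

Things in the scene. Friction and masses are not known exactly. Their poses are not given: they have to be found in the camera images.
- leaf_1: loose gauge leaf: steel comb plate 5 mm thick (x), 64 mm long (y), teeth along its lower edge, black grip block on top 12 mm thick (x), 44 mm long (y), 34 mm tall. 0.08 kg. Origin: middle of the plate on the tooth-root line; teeth point to -z, plate up to z = 22 mm, grip from z = 22 to 56 mm. Starts hanging in a rack slot by its grip, y along the slot
- leaf_2: a leaf like leaf_1 but for its pitch; same origin and axes. The three look alike; their pitches are 8, 10 and 12 mm (7, 6, 5 teeth) in an order not told. Teeth are half the pitch deep (4, 5, 6 mm), flanks 15 degrees off upright, 1 mm slimmer than the grooves of the same pitch. Which leaf hangs in which slot changes
- leaf_3: a leaf like leaf_1 but for its pitch; same origin and axes. A leaf of the wrong pitch stays on the thread's crests, tooth roots 4 to 6 mm above them (less the few tenths that contacts give). The right one too, until its teeth are within 1.5 mm of the grooves; then the flanks guide it and it goes in till its tooth roots lie on the crests (0.5 mm end play)
- screw_1: steel lead screw strapped in a grey cradle 90 x 190 mm, heavy, does not move. Origin: centre of the cradle's underside, on the bench; screw along y, axis at z = 55 mm. Trapezoidal thread, 50 mm outside diameter, crests at z = 80 mm, from y = -48 to +48 mm; beyond, plain 40 mm ends under straps 68 mm wide (x), top at z = 78 mm
- screw_2: a screw like screw_1 but for its pitch; same origin and axes. The pitches of the three are 8, 10 and 12 mm in an order not told, and which of the three is on the mat changes. A leaf with teeth fully down in a thread of its own pitch has its origin at z = 80 mm in the screw's frame
- screw_3: a screw like screw_1 but for its pitch; same origin and axes. Each screw was strapped in at a random place along y (up to 6 mm either way), so where its crests and grooves lie is not known from these poses
- mat: thin dark green mat, 200 (x) x 240 mm (y), 2 mm thick, fixed on the bench; the screw to be gauged stands on it, within 60 mm of its centre. Origin: centre of its underside
- rack: wooden leaf rack, fixed: block 230 (x) x 90 (y) x 38 mm (z). Three upright slots open at the top, each 8 mm wide (x) and 70 mm long (y), 32 mm deep, at x = -75, 0 and +75 mm, edges chamfered 1.5 mm. A leaf hangs in a slot with the underside of its grip block on the rack's top, its origin then 16 mm above the bench. Origin: centre of the underside
- tray: job tray, fixed: blue plastic shell 158 (x) x 128 (y) x 41 mm (z) filled with dark firm foam to 38 mm, with one slot in the middle, 8 mm wide (x), 70 mm long (y), 32 mm deep, edges chamfered 1.5 mm, for one leaf (hanging as in the rack, origin 16 mm above the bench). Origin: centre of the underside
- nut: loose brass flange nut, flange 95 mm across, 44 mm tall, 0.9 kg, bystander. Origin: centre of the underside
- tape: loose roll of brown packing tape, 100 mm across, 48 mm tall, bystander. Origin: centre of the underside
- carton: loose small brown carton, 60 x 90 x 50 mm, bystander. Origin: centre of the underside
Mind the look-alikes: they are no part of the job. There is more than one size of the tray; the one meant has the size given above. What is shaped like the leaf_1 but orange is not meant.

How it is judged:
On the way:
1. the leaf of the right pitch is fully seated in the thread of the screw on the mat: in line and upright, on top, near the middle, its tooth roots on the crests, in contact (((horizontal distance between screw_2 and mat below 0.06 m and z of leaf_1 in the frame of screw_2 between 0.0765 and 0.0815 m and x of leaf_1 in the frame of screw_2 between -0.004 and 0.004 m and y of leaf_1 in the frame of screw_2 between -0.022 and 0.022 m and angle between the y axis of leaf_1 and the y axis of screw_2, either way round below 0.1 rad and angle between leaf_1's own z axis and vertical below 0.1 rad and contact force between leaf_1 and screw_2 above 0.3 N) or (horizontal distance between screw_3 and mat below 0.06 m and z of leaf_2 in the frame of screw_3 between 0.0765 and 0.0815 m and x of leaf_2 in the frame of screw_3 between -0.004 and 0.004 m and y of leaf_2 in the frame of screw_3 between -0.022 and 0.022 m and angle between the y axis of leaf_2 and the y axis of screw_3, either way round below 0.1 rad and angle between leaf_2's own z axis and vertical below 0.1 rad and contact force between leaf_2 and screw_3 above 0.3 N) or (horizontal distance between screw_1 and mat below 0.06 m and z of leaf_3 in the frame of screw_1 between 0.0765 and 0.0815 m and x of leaf_3 in the frame of screw_1 between -0.004 and 0.004 m and y of leaf_3 in the frame of screw_1 between -0.022 and 0.022 m and angle between the y axis of leaf_3 and the y axis of screw_1, either way round below 0.1 rad and angle between leaf_3's own z axis and vertical below 0.1 rad and contact force between leaf_3 and screw_1 above 0.3 N))), for 0.2 s.
At the end, for the whole second after the job is handed in: The leaf with the pitch of the screw on the mat hangs upright (within 0.12 rad) at rest in the tray's slot, its origin within 3 mm of 16 mm above the tray's underside; the other two leaves hang likewise in slots of the rack (((horizontal distance between screw_2 and mat below 0.06 m and (x of leaf_1 in the frame of tray between -0.005 and 0.005 m and y of leaf_1 in the frame of tray between -0.006 and 0.006 m and z of leaf_1 in the frame of tray between 0.013 and 0.019 m and angle between leaf_1's own z axis and vertical below 0.12 rad and linear speed of leaf_1 below 0.02 m/s) and (x of leaf_2 in the frame of rack between -0.085 and 0.085 m and y of leaf_2 in the frame of rack between -0.006 and 0.006 m and z of leaf_2 in the frame of rack between 0.013 and 0.019 m and angle between leaf_2's own z axis and vertical below 0.12 rad and linear speed of leaf_2 below 0.02 m/s) and (x of leaf_3 in the frame of rack between -0.085 and 0.085 m and y of leaf_3 in the frame of rack between -0.006 and 0.006 m and z of leaf_3 in the frame of rack between 0.013 and 0.019 m and angle between leaf_3's own z axis and vertical below 0.12 rad and linear speed of leaf_3 below 0.02 m/s)) or (horizontal distance between screw_3 and mat below 0.06 m and (x of leaf_2 in the frame of tray between -0.005 and 0.005 m and y of leaf_2 in the frame of tray between -0.006 and 0.006 m and z of leaf_2 in the frame of tray between 0.013 and 0.019 m and angle between leaf_2's own z axis and vertical below 0.12 rad and linear speed of leaf_2 below 0.02 m/s) and (x of leaf_1 in the frame of rack between -0.085 and 0.085 m and y of leaf_1 in the frame of rack between -0.006 and 0.006 m and z of leaf_1 in the frame of rack between 0.013 and 0.019 m and angle between leaf_1's own z axis and vertical below 0.12 rad and linear speed of leaf_1 below 0.02 m/s) and (x of leaf_3 in the frame of rack between -0.085 and 0.085 m and y of leaf_3 in the frame of rack between -0.006 and 0.006 m and z of leaf_3 in the frame of rack between 0.013 and 0.019 m and angle between leaf_3's own z axis and vertical below 0.12 rad and linear speed of leaf_3 below 0.02 m/s)) or (horizontal distance between screw_1 and mat below 0.06 m and (x of leaf_3 in the frame of tray between -0.005 and 0.005 m and y of leaf_3 in the frame of tray between -0.006 and 0.006 m and z of leaf_3 in the frame of tray between 0.013 and 0.019 m and angle between leaf_3's own z axis and vertical below 0.12 rad and linear speed of leaf_3 below 0.02 m/s) and (x of leaf_1 in the frame of rack between -0.085 and 0.085 m and y of leaf_1 in the frame of rack between -0.006 and 0.006 m and z of leaf_1 in the frame of rack between 0.013 and 0.019 m and angle between leaf_1's own z axis and vertical below 0.12 rad and linear speed of leaf_1 below 0.02 m/s) and (x of leaf_2 in the frame of rack between -0.085 and 0.085 m and y of leaf_2 in the frame of rack between -0.006 and 0.006 m and z of leaf_2 in the frame of rack between 0.013 and 0.019 m and angle between leaf_2's own z axis and vertical below 0.12 rad and linear speed of leaf_2 below 0.02 m/s)))); the robot touches nothing.
It fails at once if a leaf is pressed on a screw with more than 40 N (contact force between any of leaf_1, leaf_2, leaf_3 and screw_1 above 40 N or contact force between any of leaf_1, leaf_2, leaf_3 and screw_2 above 40 N or contact force between any of leaf_1, leaf_2, leaf_3 and screw_3 above 40 N).
It fails at once if a waiting screw (not on the mat) is touched ((horizontal distance between screw_2 and mat above 0.06 m and contact force between screw_2 and anything else above 1 N) or (horizontal distance between screw_3 and mat above 0.06 m and contact force between screw_3 and anything else above 1 N) or (horizontal distance between screw_1 and mat above 0.06 m and contact force between screw_1 and anything else above 1 N)).
It fails at once if nut, tape or carton is moved by more than 20 mm (distance of any of nut, tape, carton from where it was at the start of the episode above 0.02 m).
It also fails if it takes over 72 s, if anything falls off the work surface, if the arm or the gripper's body presses on something with over 40 N, if the wrist force passes 120 N, or if a joint passes its speed limit or range.

ROBOT

A 7-joint arm with a two-finger parallel gripper is mounted at the origin on the work surface. World frame = base frame: x ahead of the robot, y to its left, z up, the work surface at z = 0. Lengths are in m, angles in rad, forces in N, time in s.
With the tool pointing down it reaches from about 0.375 to 0.925 m from the base axis. Payload 3.1 kg.
Tool frame: the origin (TCP) lies midway between the tips of the shut fingers; the grasp point (between the pads) lies 19 mm behind it; x points along the fingers, y is the direction in which the jaws open and shut, and the axes are right-handed (so a half turn about x gives the same grasp; the last joint's range is limited). The gripper opens to 85 mm and grips with 20 to 120 N. Pads are 22 mm wide; open, the fingers measure 114 mm over their backs; the gripper's body (76 mm by 85 mm) begins 54 mm behind the grasp point. The pads swing forward as they close: fully open they stand 13 mm farther back than shut.
Start: joints at [-1.349, 0.383, 0.044, 1.598, -0.018, 1.161, -0.05], TCP at [0.204, 0.617, 0.231] pointing down, gripper open.
Joint ranges: [-2.61, 2.61], [-0.41, 2.15], [-1.48, 1.57], [0, 2.5], [-1.57, 4.71], [0.05, 1.97], [-2.85, 2.85]. Speed limits (rad/s): [2.79, 2.79, 3.14, 3.14, 3.14, 3.14, 3.14].

INTERFACE

Orientations are given as a rotation vector (axis times angle).
In Python, from rig import robot gives the robot as it stands. The module is installed in compiled form; this text tells all that it offers.
- The arm moves only by the tool drive_tool, never from a script. Its argument "deltas" is a list of rows, each an object of numbers: "jaw": the closure, from 0 (fully open) to 1 (shut); "tx", "ty", "tz": the shift along the world's x, y, z in cm; "roll": the turn about the world's z in rad. In form: [{"jaw": .., "tx": .., "ty": .., "tz": .., "roll": ..}, ...]. A call has 1 to 10 rows; each row is the pose to reach, as a shift and turn from the pose commanded when the call began; what a row does not reach only later rows make up. A row lasts 1/10 s, in which the tool goes at most 50 mm and 8.59 degrees, less where a joint would pass 70% of its speed; a pose out of reach is approached as far as the arm can. A call with a gripper value outside its range is refused whole. The fingers move at their own pace and stop on an object; "force" is the grip in N (left out, the last holds). Time passes only in rows, so rows that repeat a pose let the fingers close. It gives the time, the measured TCP pose, the force and the opening at its end, in the units of the state.
- robot.get_obs(): the state, without advancing time (a new reading comes with each control period).
- robot.snapshot(name): name is "scene" or "top" or "wrist"; returns a dict with "color" (480x640x3 uint8, red, green, blue), "range_z" (480x640 float32, m along the optical axis (not along the pixel's ray), 0 where there is no reading), "camera_matrix" (3x3 intrinsics, pixels), "xyz" and "orientation" of the camera in the world; the wrist camera has in their place "T_tool_cam" (4x4, takes a point from camera to tool coordinates, whose origin is the TCP and whose axes are the tool frame's). Camera axes: x right, y down, z forward; pixel columns grow to the right and rows downward; lengths in m; the calibration is good to about 2 mm. A picture is of the moment at which its call begins: read the wrist's pose just before it.
- robot.hand_in(): hands the job in, once; it reports no verdict.
The state is a dict: "t": time; "joints": joint angles; "joint_velocities": joint speeds; "joint_torque": joint torques, N m; "tool_pos": TCP position; "ee_rot": TCP orientation; "ft_force": force on the tool from outside, world axes, zero at the start; "torque": the same for the moment, N m; "finger_gap": opening from 0.0 (shut) to 1.0 (fully open).
Only numpy, scipy, OpenCV 4.12 (cv2) and the standard library are available. Lean on these libraries where they do the work, as an engineer would, in place of code of your own. Each camera call takes 0.05 s, during which the arm holds its last target. There are 200 camera calls.

## Working session

There is one attempt and no reset: what is moved stays moved. The work goes in short steps, Python scripts to look and compute and a tool call to move; the robot and the scene stay as the last step left them, time stands still between calls to the robot, and variables do not carry over. Pictures are saved under pics/ and viewed, about 8 in all and at most 12, crops included, and the job is handed in when it is done.

Besides the shell and the picture viewer there is one more tool, called by a JSON object that holds its "name" and its "arguments", one argument or row to a line. drive_tool: Moves the arm, as the interface text tells. Its arguments: {"type":"object","properties":{"deltas":{"type":"array","items":{"type":"object","properties":{"jaw":{"type":"number"},"tx":{"type":"number"},"ty":{"type":"number"},"tz":{"type":"number"},"roll":{"type":"number"}}}},"force":{"type":"number"}},"required":["deltas"]}

```bash
mkdir -p pics; cat > h.py <<'E'
import numpy as np, cv2, pickle
from scipy.spatial.transform import Rotation as R
from rig import robot
def snap(n):
    o=robot.get_obs(); s=robot.snapshot(n)
    if n=="wrist":
        T=np.eye(4); T[:3,:3]=R.from_rotvec(o["ee_rot"]).as_matrix(); T[:3,3]=o["tool_pos"]
        M=T@np.array(s["T_tool_cam"])
    else:
        M=np.eye(4); q=np.array(s["orientation"],float).ravel()
        M[:3,:3]=(R.from_rotvec(q) if q.size==3 else R.from_matrix(q.reshape(3,3)) if q.size==9 else R.from_quat(q)).as_matrix()
        M[:3,3]=s["xyz"]
    s["M"]=M; return s
def save(s,f,crop=None,k=1):
    im=s["color"][...,::-1]
    if crop: a,b,c,d=crop; im=im[b:d,a:c]
    cv2.imwrite("pics/"+f,cv2.resize(im,None,fx=k,fy=k,interpolation=cv2.INTER_CUBIC) if k!=1 else im)
def ray(s,uv,z):
    uv=np.atleast_2d(np.array(uv,float)); K=np.array(s["camera_matrix"])
    d=np.c_[uv,np.ones(len(uv))]@np.linalg.inv(K).T@s["M"][:3,:3].T
    o=s["M"][:3,3]; return o+d*((z-o[2])/d[:,2])[:,None]
def cloud(s):
    v,u=np.mgrid[:480,:640]; z=s["range_z"]; K=np.array(s["camera_matrix"])
    p=np.stack([u,v,np.ones_like(u)],-1)@np.linalg.inv(K).T*z[...,None]
    P=p@s["M"][:3,:3].T+s["M"][:3,3]; P[z==0]=np.nan; return P
E
python3 - <<'E'
from h import *
s=snap("top"); save(s,"top.png"); pickle.dump(s,open("top.pkl","wb")); print(s["M"],s["orientation"])
s2=snap("scene"); save(s2,"scene.png"); pickle.dump(s2,open("scene.pkl","wb")); print(s2["M"])
o=robot.get_obs(); print(o)
E
```

```text
[[-0.01202098 -0.98239448  0.18643118  0.28490951]
 [-0.99992266  0.01121573 -0.00537345 -0.01486709]
 [ 0.00318789 -0.18648136 -0.98245333  1.36201786]
 [ 0.          0.          0.          1.        ]] [-2.11248348  2.13739112 -0.20445271]
[[-0.87344362  0.40292888 -0.2733945   0.84270466]
 [ 0.48677681  0.70868623 -0.51069772  0.53955284]
 [-0.01202395 -0.57914777 -0.81513391  0.9159423 ]
 [ 0.          0.          0.          1.        ]]
{'t': 0.1, 'joints': array([-1.34883988,  0.3837755 ,  0.04383099,  1.5994459 , -0.01789831,
        1.16122555, -0.04988558]), 'joint_velocities': array([-0.00034849, -0.00203478,  0.0001316 , -0.00513418, -0.0013223 ,
        0.00028383,  0.00165211]), 'joint_torque': array([ 2.04630785e-03, -4.34728253e+01,  1.02877144e+00, -2.50454950e+01,
        1.07715820e-02,  5.45923176e-03, -1.55302263e-05]), 'tool_pos': array([0.20404139, 0.61621861, 0.22998491]), 'ee_rot': array([ 0.24894419,  1.55646255, -0.25280283]), 'ft_force': array([ 0.18698776, -0.14326529,  0.49729406]), 'torque': array([-0.00444988, -0.04354096, -0.00625243]), 'finger_gap': 1.0004600701312358}
```

View pics/top.png

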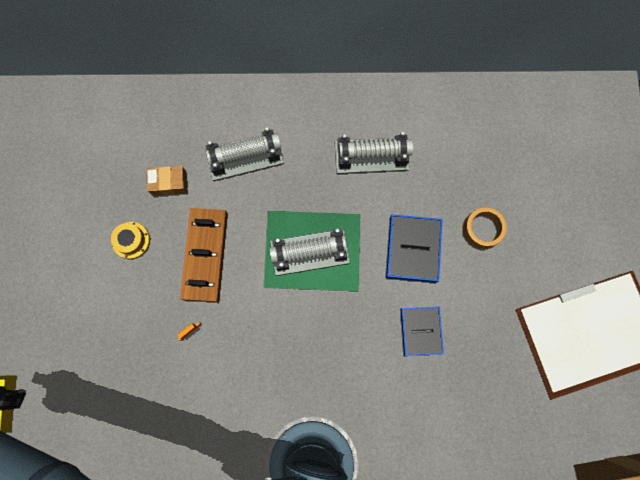

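View pics/scene.png

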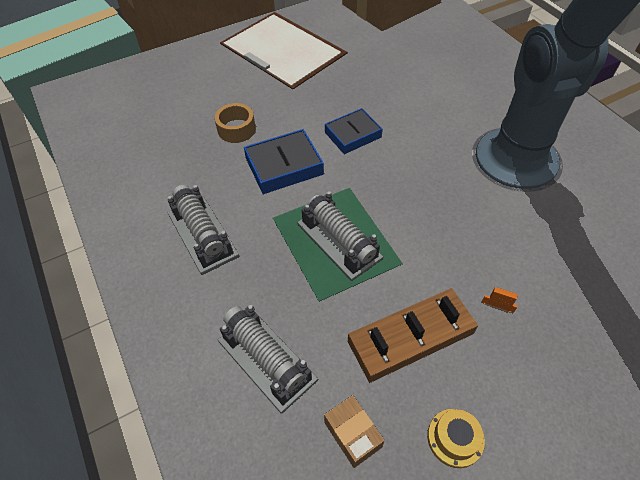

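The top view shows the wooden rack with its three black leaves at about (207,223), (202,253) and (200,283). The mat screw is at (309,252). The big blue tray is at (414,248), and the small decoy tray is at (422,331). The orange decoy leaf is at (189,330), and the waiting screws are at (245,153) and (374,152). The scene view agrees. My choices are the black leaves in the wooden rack and the larger tray.

```bash
python3 - <<'E'
from h import *
def rect(P):
    c,(w,h),a=cv2.minAreaRect((P[:,:2]*1000).astype(np.float32)); 
    if w<h: w,h=h,w; a+=90
    return np.round(c,1),round(w,1),round(h,1),"long-axis deg from x",round((a+90)%180-90,1)
for n in("top","scene"):
    s=pickle.load(open(n+".pkl","rb")); P=cloud(s); hsv=cv2.cvtColor(s["color"],cv2.COLOR_RGB2HSV)
    H,S,V=[hsv[...,i].astype(int) for i in range(3)]; X,Y,Z=P[...,0],P[...,1],P[...,2]
    print(n,"bench z",np.nanmedian(Z[(abs(X-.45)<.1)&(abs(Y)<.05)&(S<40)]))
    def blobs(m,name,amin,zr):
        k,l,st,c=cv2.connectedComponentsWithStats((m&np.isfinite(Z)).astype(np.uint8))
        for i in range(1,k):
            if st[i,4]>=amin:
                q=P[l==i]; print(name,st[i,4],np.round(c[i]),"z",np.round(np.percentile(q[:,2],[10,50,90]),4),rect(q))
    reg=(X>.3)&(X<.95)&(abs(Y)<.5)
    blobs(reg&(V<70)&(Z>.05)&(Z<.085)&(Y>.15)&(X<.68),"grip",15,0)
    blobs(reg&(H>5)&(H<20)&(S>70)&(Z>.03)&(Z<.046),"wood",100,0)
    blobs(reg&(H>105)&(H<130)&(S>120)&(Z>.03),"blue",30,0)
    blobs(reg&(H>60)&(H<90)&(S>80)&(Z<.02),"mat",300,0)
    blobs(reg&(Z>.068)&(Z<.1)&(S<60)&(V>90),"screw",100,0)
    blobs(reg&(V<40)&(Z<.045)&(Y<-.1),"slot",15,0)
E
```

```text
top bench z 0.008693224920942821
grip 109 [204. 222.] z [0.0601 0.0699 0.0734] (array([578. , 260.3]), 41.4, 12.6, 'long-axis deg from x', 86.1)
grip 111 [201. 252.] z [0.0556 0.0697 0.0742] (array([503.3, 266.4]), 42.9, 12.1, 'long-axis deg from x', 86.7)
grip 102 [197. 283.] z [0.0646 0.0707 0.0736] (array([428.4, 271.6]), 41.6, 12.1, 'long-axis deg from x', 85.3)
wood 109 [173. 185.] z [0.0322 0.0382 0.0454] (array([692.9, 363.5]), 85.7, 56.5, 'long-axis deg from x', -85.2)
wood 192 [495. 221.] z [0.034  0.0431 0.0453] (array([ 573.3, -460.1]), 93.9, 55.9, 'long-axis deg from x', 28.9)
wood 2924 [202. 255.] z [0.0336 0.0371 0.0406] (array([503.9, 267.5]), 231.0, 92.0, 'long-axis deg from x', -4.1)
wood 158 [474. 235.] z [0.0345 0.0429 0.0454] (array([ 542.9, -413.2]), 91.1, 36.0, 'long-axis deg from x', 35.2)
blue 444 [412. 249.] z [0.0347 0.039  0.0425] (array([ 513.5, -259.8]), 158.8, 128.9, 'long-axis deg from x', -5.9)
mat 4434 [314. 250.] z [-0.0028  0.0008  0.0044] (array([516.6,  -5.2]), 238.8, 200.6, 'long-axis deg from x', 87.3)
screw 779 [242. 147.] z [0.0696 0.074  0.07
[... 1908 characters left out ...]
is deg from x', -82.1)
screw 112 [232. 312.] z [0.0697 0.0741 0.0769] (array([787.8,  85.6]), 30.3, 16.8, 'long-axis deg from x', 15.6)
screw 1130 [263. 347.] z [0.0708 0.0759 0.0803] (array([767. , 171.3]), 132.3, 44.3, 'long-axis deg from x', -76.3)
slot 21 [353. 127.] z [0.0194 0.0227 0.0264] (array([ 304.6, -274.4]), 43.0, 7.2, 'long-axis deg from x', -79.2)
slot 54 [283. 156.] z [0.0152 0.0259 0.0336] (array([ 508.1, -267.4]), 60.7, 6.2, 'long-axis deg from x', 89.6)
slot 18 [203. 203.] z [0.0204 0.0315 0.0405] (array([ 736. , -222.6]), 5.9, 4.7, 'long-axis deg from x', 70.7)
slot 44 [177. 215.] z [0.0155 0.028  0.0418] (array([ 799. , -222.1]), 14.7, 9.2, 'long-axis deg from x', -32.0)
```

```bash
python3 - <<'E'
from h import *
o=robot.get_obs(); M=R.from_rotvec(o["ee_rot"]).as_matrix(); print(np.round(M,3))
y=M[:,1]; print("tool y deg",np.degrees(np.arctan2(y[1],y[0])))
print(snap("wrist")["T_tool_cam"])
E
```

```text
[[-0.001  0.314  0.949]
 [-0.002  0.949 -0.314]
 [-1.    -0.002  0.   ]]
tool y deg 71.68500935396995
[[ 6.65597512e-04 -3.12333186e-01  9.49972388e-01 -1.43951138e-01]
 [ 9.99999770e-01  3.29635995e-04 -5.92271002e-04  1.11979274e-03]
 [-1.28159205e-04  9.49972564e-01  3.12333333e-01 -8.07935844e-02]
 [ 0.00000000e+00  0.00000000e+00  0.00000000e+00  1.00000000e+00]]
```

{"name": "drive_tool", "arguments": {
  "deltas": [
    {"tx": 3, "ty": -3.5, "roll": -0.14},
    {"tx": 6, "ty": -7, "roll": -0.28},
    {"tx": 9, "ty": -10.5, "roll": -0.42},
    {"tx": 12, "ty": -14, "roll": -0.56},
    {"tx": 15, "ty": -17.5, "roll": -0.7},
    {"tx": 18, "ty": -21, "roll": -0.84},
    {"tx": 21, "ty": -25, "roll": -0.98},
    {"tx": 24, "ty": -29, "roll": -1.12},
    {"tx": 27, "ty": -32, "roll": -1.25},
    {"tx": 29.9, "ty": -34.9, "roll": -1.325}
  ]
}}

```text
schema error: expected keys jaw, tx, ty, tz, roll
```

{"name": "drive_tool", "arguments": {
  "deltas": [
    {},
    {},
    {}
  ]
}}

```text
schema error: expected keys jaw, tx, ty, tz, roll
```

```bash
python3 - <<'E'
from h import *
s=snap("wrist"); pickle.dump(s,open("w1.pkl","wb")); save(s,"w1.png")
print(robot.get_obs()["tool_pos"])
E
```

```text
[0.2041642  0.61650267 0.23038785]
```

View pics/w1.png

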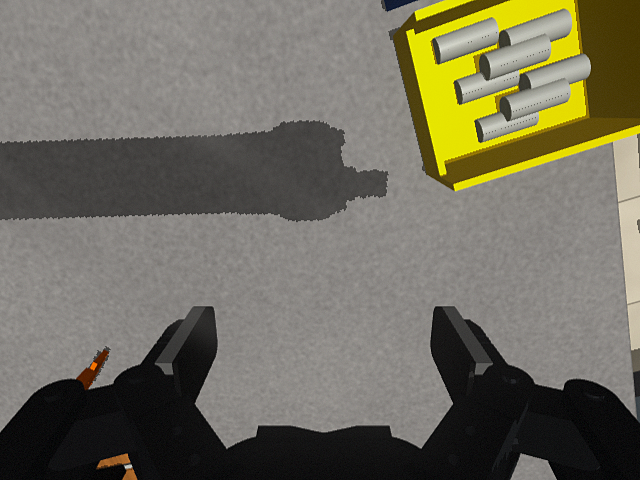

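{"name": "drive_tool", "arguments": {
  "deltas": [
    {"ty": -4, "roll": 0.05},
    {"ty": -8, "roll": 0.1},
    {"ty": -12, "roll": 0.15},
    {"ty": -16, "roll": 0.2},
    {"ty": -20, "roll": 0.23},
    {"ty": -24, "roll": 0.23},
    {"ty": -26.7, "roll": 0.23},
    {"ty": -26.7, "roll": 0.23},
    {"ty": -26.7, "roll": 0.23}
  ]
}}

```text
schema error: expected keys jaw, tx, ty, tz, roll
```

```bash
python3 - <<'E'
from h import *
s=snap("wrist"); pickle.dump(s,open("w2.pkl","wb")); save(s,"w2.png")
print(robot.get_obs()["tool_pos"])
E
```

```text
[0.20418308 0.61664228 0.23060003]
```

View pics/w2.png

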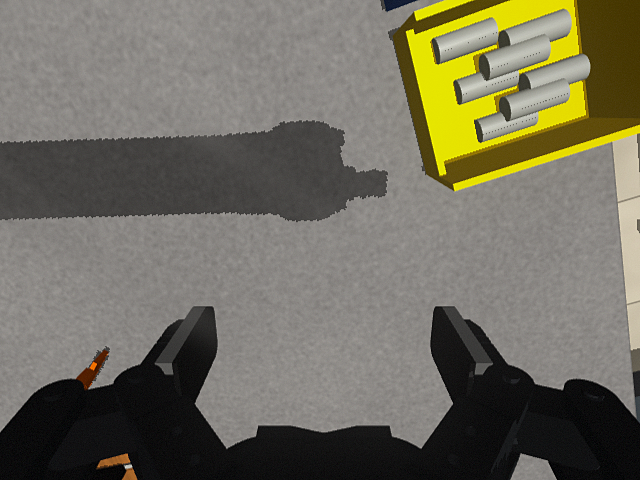

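The move calls were refused because every row needs all five keys, so both pictures show only the start pose. They show the fingers at the bottom and a yellow bin at the upper right. I'll repeat the moves with full rows.

{"name": "drive_tool", "arguments": {
  "deltas": [
    {"jaw": 0, "tz": 0, "tx": 3, "ty": -3.5, "roll": -0.14},
    {"jaw": 0, "tz": 0, "tx": 6, "ty": -7, "roll": -0.28},
    {"jaw": 0, "tz": 0, "tx": 9, "ty": -10.5, "roll": -0.42},
    {"jaw": 0, "tz": 0, "tx": 12, "ty": -14, "roll": -0.56},
    {"jaw": 0, "tz": 0, "tx": 15, "ty": -17.5, "roll": -0.7},
    {"jaw": 0, "tz": 0, "tx": 18, "ty": -21, "roll": -0.84},
    {"jaw": 0, "tz": 0, "tx": 21, "ty": -25, "roll": -0.98},
    {"jaw": 0, "tz": 0, "tx": 24, "ty": -29, "roll": -1.12},
    {"jaw": 0, "tz": 0, "tx": 27, "ty": -32, "roll": -1.25},
    {"jaw": 0, "tz": 0, "tx": 29.9, "ty": -34.9, "roll": -1.325}
  ]
}}

```text
t: 1.25
tool_pos: [0.5044, 0.266, 0.2315]
ee_rot: [1.268, 1.171, -1.267]
ft_force: [0.7, 1.8, 0.7]
finger_gap: 1.0
```

{"name": "drive_tool", "arguments": {
  "deltas": [
    {"jaw": 0, "tx": 0, "ty": 0, "tz": 0, "roll": 0},
    {"jaw": 0, "tx": 0, "ty": 0, "tz": 0, "roll": 0},
    {"jaw": 0, "tx": 0, "ty": 0, "tz": 0, "roll": 0}
  ]
}}

```text
t: 1.55
tool_pos: [0.5023, 0.2694, 0.231]
ee_rot: [1.262, 1.176, -1.262]
ft_force: [-0.8, 0.2, -0.1]
finger_gap: 1.004
```

```bash
python3 - <<'E'
from h import *
s=snap("wrist"); pickle.dump(s,open("w1.pkl","wb")); save(s,"wr1.png")
print(robot.get_obs()["tool_pos"])
E
```

```text
[0.50205167 0.26986082 0.23101498]
```

View pics/wr1.png

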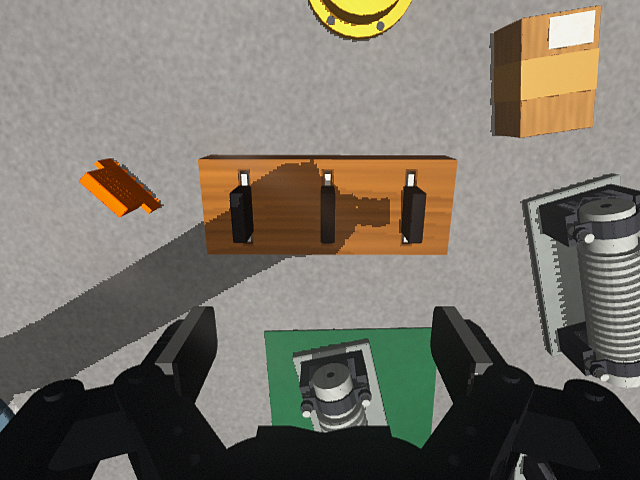

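The wrist view shows the rack centred under the tool, with grips at (242,215), (328,215) and (413,215). The orange decoy is at (120,190), clear of the job. Next I'll look at the screw.

{"name": "drive_tool", "arguments": {
  "deltas": [
    {"jaw": 0, "tx": 0, "ty": -4, "tz": -1, "roll": 0.05},
    {"jaw": 0, "tx": 0, "ty": -9, "tz": -2, "roll": 0.1},
    {"jaw": 0, "tx": 0, "ty": -14, "tz": -3, "roll": 0.15},
    {"jaw": 0, "tx": 0, "ty": -19, "tz": -3, "roll": 0.2},
    {"jaw": 0, "tx": 0, "ty": -23, "tz": -3, "roll": 0.22},
    {"jaw": 0, "tx": 0.5, "ty": -26.7, "tz": -3, "roll": 0.22},
    {"jaw": 0, "tx": 0.5, "ty": -26.7, "tz": -3, "roll": 0.22},
    {"jaw": 0, "tx": 0.5, "ty": -26.7, "tz": -3, "roll": 0.22},
    {"jaw": 0, "tx": 0.5, "ty": -26.7, "tz": -3, "roll": 0.22}
  ]
}}

```text
t: 2.5
tool_pos: [0.5082, 0.0037, 0.2012]
ee_rot: [1.098, 1.277, -1.098]
ft_force: [-0.1, 0.4, -1.1]
finger_gap: 1.003
```

```bash
python3 - <<'E'
from h import *
def rect(P):
    c,(w,h),a=cv2.minAreaRect((P[:,:2]*1000).astype(np.float32)); 
    if w<h: w,h=h,w; a+=90
    return np.round(c,1),round(w,1),round(h,1),round(a%180,1)
s=pickle.load(open("w1.pkl","rb")); P=cloud(s); 
hsv=cv2.cvtColor(s["color"],cv2.COLOR_RGB2HSV)
m=(s["color"].max(-1)<60)&(P[...,2]>.064)&(P[...,2]<.082); m[290:]=0
k,l,st,c=cv2.connectedComponentsWithStats(m.astype(np.uint8))
for i in range(1,k):
    if st[i,4]>60: print("grip top",c[i].round(),rect(P[l==i]),np.median(P[l==i][:,2]))
m=(abs(P[...,2]-.038)<.006); m[290:]=0; m[:, 480:]=0; m[:,:190]=0;m[:140]=0
print("rack",rect(P[m]),np.median(P[m][:,2]))
s=snap("wrist"); pickle.dump(s,open("w2.pkl","wb")); save(s,"wr2.png")
print(robot.get_obs()["tool_pos"])
E
```

```text
grip top [239. 216.] (array([430.3, 272.4]), 43.9, 12.4, 86.0) 0.07302187793457476
grip top [327. 216.] (array([505.2, 267.1]), 43.9, 11.1, 85.9) 0.07332636194678355
grip top [416. 216.] (array([579.2, 261.8]), 43.7, 11.8, 86.3) 0.07314284489736045
grip top [596. 229.] (array([728.3, 238. ]), 17.2, 15.8, 10.2) 0.0695548754577105
grip top [577. 233.] (array([718.6, 235.8]), 13.9, 7.6, 77.8) 0.06951389185483214
rack (array([505. , 266.7]), 230.9, 90.7, 175.8) 0.03931294776213867
[0.50819727 0.00381146 0.20111689]
```

View pics/wr2.png

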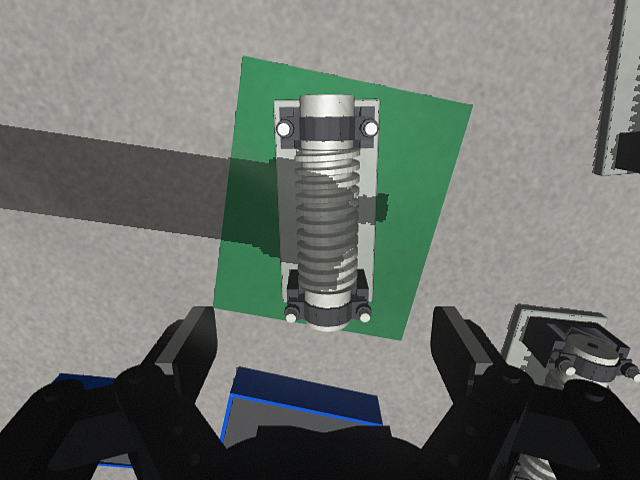

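The wrist view shows the mat screw at about (328,215), with its thread from rows 150 to 290 and the straps at rows 130 and 305. Now I'll get its axis, centre and thread profile from depth.

```bash
python3 - <<'E'
from h import *
s=pickle.load(open("w2.pkl","rb")); P=cloud(s); col=s["color"].astype(int); 
# cradle base: pale, z~0.01
Q=P.copy(); Q[340:]=np.nan
m=(Q[...,2]>.06)&(Q[...,2]<.09); m[:,:270]=0; m[:,390:]=0; m[:145]=0;m[295:]=0
T=Q[m][:,:3]; 
c=np.array([.51,0]); a=np.radians(98.5)
for it in range(4):
    d=np.array([np.cos(a),np.sin(a)]); n=np.array([d[1],-d[0]])
    t=(T[:,:2]-c)@d; e=(T[:,:2]-c)@n
    bs=np.arange(-.045,.046,.003); pts=[]
    for b in bs:
        k=abs(t-b)<.003
        if k.sum()>20: pts.append((b,(np.percentile(e[k],3)+np.percentile(e[k],97))/2))
    pts=np.array(pts); f=np.polyfit(pts[:,0],pts[:,1],1)
    c=c+n*f[1]; a=a-np.arctan(f[0])
d=np.array([np.cos(a),np.sin(a)]); n=np.array([d[1],-d[0]])
print("axis deg",np.degrees(a),"c",c, "width",np.percentile(e,97)-np.percentile(e,3))
# cradle extents: straps+plate
A=Q[(Q[...,2]>.004)]; t=(A[:,:2]-c)@d; e=(A[:,:2]-c)@n
k=(abs(e)<.046)&(abs(t)<.13)&(A[:,2]>.02)&(A[:,2]<.085);print("t range tall",np.percentile(t[k],[.5,99.5]))
Mk=(col.min(-1)>120)&(Q[...,2]<.02)&(Q[...,2]>.002)
A=Q[Mk];t=(A[:,:2]-c)@d; e=(A[:,:2]-c)@n;k=(abs(e)<.05)&(abs(t)<.12);k2=k&(abs(t)<.06)
print("plate t",np.percentile(t[k],[0.5,99.5]),"e",np.percentile(e[k],[.5,99.5]),"z",np.median(A[k][:,2]))
A=Q[Q[...,2]>.06];t=(A[:,:2]-c)@d; e=(A[:,:2]-c)@n
bs=np.arange(-.075,.0751,.001)
pr=[np.median(A[(abs(e)<.004)&(abs(t-b)<.0007),2]) if ((abs(e)<.004)&(abs(t-b)<.0007)).sum()>2 else np.nan for b in bs]
for i in range(0,len(bs),10): print(round(bs[i]*1000),np.round(np.array(pr[i:i+10])*1000,1))
pr=np.array(pr); w=abs(bs)<.042; x=pr[w]-np.nanmedian(pr[w]); x=np.nan_to_num(x)
for p in(8,10,12):
    z=(x*np.exp(-2j*np.pi*bs[w]*1000/p)).sum(); print(p,abs(z),"crest at",(np.angle(z)*-1/(2*np.pi)*p)%p)
np.save("prof.npy",np.c_[bs,pr])
E
```

```text
axis deg 98.96288928096952 c [5.11735637e-01 2.59414050e-04] width 0.04293498521143299
t range tall [-0.08400909  0.09674024]
plate t [-0.08994147  0.11874865] e [-0.04447202  0.04436698] z 0.013268693845649215
-75 [78.3 78.1 78.3 78.8 78.6 78.5 78.5 78.7 78.5 78.6]
-65 [78.7 78.1 76.4 76.3 75.7 75.7 76.2 76.  76.2 76.2]
-55 [76.1 76.2 76.1 76.   nan 77.4 78.4  nan  nan 80.9]
-45 [81.1 81.  80.9 79.1 76.5 75.7 76.   nan  nan 81. ]
-35 [81.5 81.5 81.1 78.9 76.8 75.6 75.8 76.5  nan 80.7]
-25 [81.2 81.2 81.  79.2 76.9 75.9 75.7 75.6  nan 80.6]
-15 [81.3 81.1 81.1 79.6 76.7 75.7 75.5 75.6  nan 81. ]
-5 [81.1 80.8 80.8 79.2 76.8 75.7 75.6 75.9  nan 80.8]
5 [80.9 81.1 81.1 79.  76.3 75.6 75.7 75.5 76.5 81.2]
15 [81.2 81.3 81.1 79.7 76.6 75.7 75.7 75.6  nan 81.1]
25 [81.1 81.1 81.2 79.4 76.4 75.5 75.8 76.  78.9 80.6]
35 [81.1 80.9 80.7 78.8 76.5 75.5 75.6 75.8 78.8 81. ]
45 [81.1 81.1 81.1 79.7 76.6 75.5 75.6 75.9 78.  80.7]
55 [81.  81.  81.  79.4 76.5 76.4 78.  76.  76.  76. ]
65 [76.  75.9 77.5 78.5 78.3 78.5 78.5 78.1 78.4 78.5]
75 [78.3]
8 0.008793996328451714 crest at 3.087227781181737
10 0.13328019259876947 crest at 5.564711232123952
12 0.028457590954004228 crest at 0.4561565307329969
```

The screw pitch reads 10 mm. The crests lie at t≡5.6 mod 10, measured along an axis at 98.96° from c=(511.7, 0.3) mm. The cradle centre is at t≈5, so the target for the leaf centre is t=5.6. Next, above the middle leaf.

{"name": "drive_tool", "arguments": {
  "deltas": [
    {"jaw": 0.3, "tx": 0, "ty": 4, "tz": 0, "roll": -0.05},
    {"jaw": 0.3, "tx": 0, "ty": 9, "tz": 0, "roll": -0.1},
    {"jaw": 0.3, "tx": 0, "ty": 14, "tz": -2, "roll": -0.15},
    {"jaw": 0.3, "tx": 0, "ty": 19, "tz": -4, "roll": -0.2},
    {"jaw": 0.3, "tx": 0, "ty": 23, "tz": -6, "roll": -0.22},
    {"jaw": 0.3, "tx": -0.3, "ty": 26.3, "tz": -9, "roll": -0.22},
    {"jaw": 0.3, "tx": -0.3, "ty": 26.3, "tz": -10, "roll": -0.22},
    {"jaw": 0.3, "tx": -0.3, "ty": 26.3, "tz": -10, "roll": -0.22},
    {"jaw": 0.3, "tx": -0.3, "ty": 26.3, "tz": -10, "roll": -0.22}
  ]
}}

```text
t: 3.45
tool_pos: [0.5053, 0.2636, 0.1014]
ee_rot: [1.263, 1.173, -1.264]
ft_force: [0.3, -0.3, 0.9]
finger_gap: 0.702
```

```bash
cat >> h.py <<'E'
def st():
    o=robot.get_obs(); M=R.from_rotvec(o["ee_rot"]).as_matrix(); y=M[:,1]
    print("t",o["t"],"tcp mm",np.round(o["tool_pos"]*1000,1),"tool y deg",round(np.degrees(np.arctan2(y[1],y[0])),2),"tilt",np.round(M[:2,0],4),"F",np.round(o["ft_force"],1),"gap",round(o["finger_gap"],3))
E
python3 -c "from h import *; st()"
```

```text
t 3.45 tcp mm [505.3 263.6 101.4] tool y deg -4.22 tilt [-0.     -0.0009] F [ 0.3 -0.3  0.9] gap 0.702
```

{"name": "drive_tool", "arguments": {
  "deltas": [
    {"jaw": 0.3, "tx": 0, "ty": 0.34, "tz": -2, "roll": 0},
    {"jaw": 0.3, "tx": 0, "ty": 0.34, "tz": -4, "roll": 0},
    {"jaw": 0.3, "tx": 0, "ty": 0.34, "tz": -5.6, "roll": 0},
    {"jaw": 0.3, "tx": 0, "ty": 0.34, "tz": -5.6, "roll": 0},
    {"jaw": 1, "tx": 0, "ty": 0.34, "tz": -5.6, "roll": 0},
    {"jaw": 1, "tx": 0, "ty": 0.34, "tz": -5.6, "roll": 0},
    {"jaw": 1, "tx": 0, "ty": 0.34, "tz": -5.6, "roll": 0},
    {"jaw": 1, "tx": 0, "ty": 0.34, "tz": -5.6, "roll": 0},
    {"jaw": 1, "tx": 0, "ty": 0.34, "tz": -5.6, "roll": 0}
  ],
  "force": 50
}}

```text
t: 4.35
tool_pos: [0.5063, 0.2679, 0.0464]
ee_rot: [1.265, 1.173, -1.262]
ft_force: [-0.4, 0.0, 5.5]
finger_gap: 0.133
```

```bash
python3 -c "from h import *; st()"
```

```text
t 4.35 tcp mm [506.3 267.9  46.4] tool y deg -4.24 tilt [0.0017 0.0012] F [-0.4  0.   5.5] gap 0.133
```

{"name": "drive_tool", "arguments": {
  "deltas": [
    {"jaw": 1, "tx": 0, "ty": 0, "tz": 2, "roll": 0},
    {"jaw": 1, "tx": 0, "ty": 0, "tz": 5, "roll": 0},
    {"jaw": 1, "tx": 0, "ty": -2, "tz": 9, "roll": 0.03},
    {"jaw": 1, "tx": 0, "ty": -6, "tz": 12, "roll": 0.1},
    {"jaw": 1, "tx": 0, "ty": -11, "tz": 13, "roll": 0.16},
    {"jaw": 1, "tx": 0.3, "ty": -16, "tz": 13, "roll": 0.23},
    {"jaw": 1, "tx": 0.5, "ty": -20, "tz": 13, "roll": 0.23},
    {"jaw": 1, "tx": 0.6, "ty": -23.5, "tz": 12, "roll": 0.23},
    {"jaw": 1, "tx": 0.6, "ty": -26.1, "tz": 10, "roll": 0.23},
    {"jaw": 1, "tx": 0.6, "ty": -26.1, "tz": 9, "roll": 0.23}
  ]
}}

```text
t: 5.35
tool_pos: [0.5096, 0.0007, 0.134]
ee_rot: [1.097, 1.275, -1.103]
ft_force: [-0.5, -0.1, -1.1]
finger_gap: 0.135
```

{"name": "drive_tool", "arguments": {
  "deltas": [
    {"jaw": 1, "tx": 0, "ty": 0, "tz": 0, "roll": 0},
    {"jaw": 1, "tx": 0, "ty": 0, "tz": 0, "roll": 0},
    {"jaw": 1, "tx": 0, "ty": 0, "tz": 0, "roll": 0}
  ]
}}

```text
t: 5.65
tool_pos: [0.5121, 0.0083, 0.1359]
ee_rot: [1.092, 1.28, -1.09]
ft_force: [0.0, 0.6, -1.2]
finger_gap: 0.125
```

```bash
python3 - <<'E'
from h import *
st(); s=snap("scene"); save(s,"s_a.png",(230,120,430,270),4)
E
```

```text
t 5.65 tcp mm [512.1   8.3 135.9] tool y deg 9.11 tilt [0.0012 0.0007] F [ 0.   0.6 -1.2] gap 0.125
```

View pics/s_a.png

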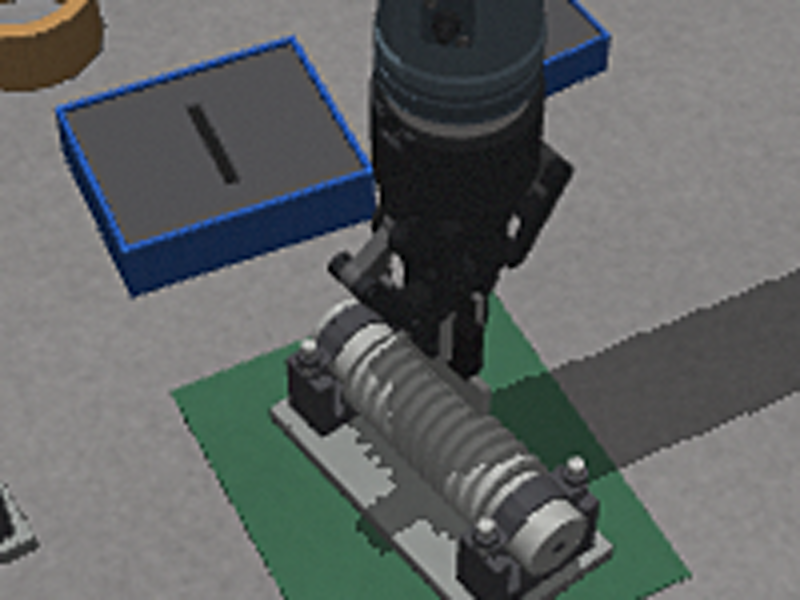

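The crop shows the leaf just above the thread, in line with the screw, at about (470,390). The big tray's slot at (213,145) is free. I'll lower it gently.

{"name": "drive_tool", "arguments": {
  "deltas": [
    {"jaw": 1, "tx": 0, "ty": -0.1, "tz": -0.6, "roll": 0},
    {"jaw": 1, "tx": 0, "ty": -0.15, "tz": -1.2, "roll": 0},
    {"jaw": 1, "tx": 0, "ty": -0.15, "tz": -1.7, "roll": 0},
    {"jaw": 1, "tx": 0, "ty": -0.15, "tz": -1.7, "roll": 0},
    {"jaw": 1, "tx": 0, "ty": -0.15, "tz": -1.7, "roll": 0}
  ]
}}

```text
t: 6.2
tool_pos: [0.5111, 0.0048, 0.1179]
ee_rot: [1.093, 1.279, -1.094]
ft_force: [0.1, -0.7, -1.1]
finger_gap: 0.13
```

```bash
python3 -c "from h import *; st()"
```

```text
t 6.2 tcp mm [511.1   4.8 117.9] tool y deg 8.93 tilt [-0.0008 -0.0003] F [ 0.1 -0.7 -1.1] gap 0.13
```

{"name": "drive_tool", "arguments": {
  "deltas": [
    {"jaw": 1, "tx": 0, "ty": 0.13, "tz": 0, "roll": 0},
    {"jaw": 1, "tx": 0, "ty": 0.13, "tz": -0.1, "roll": 0},
    {"jaw": 1, "tx": 0, "ty": 0.13, "tz": -0.2, "roll": 0},
    {"jaw": 1, "tx": 0, "ty": 0.13, "tz": -0.3, "roll": 0},
    {"jaw": 1, "tx": 0, "ty": 0.13, "tz": -0.4, "roll": 0},
    {"jaw": 1, "tx": 0, "ty": 0.13, "tz": -0.4, "roll": 0},
    {"jaw": 1, "tx": 0, "ty": 0.13, "tz": -0.4, "roll": 0}
  ]
}}

```text
t: 6.9
tool_pos: [0.5114, 0.0062, 0.1144]
ee_rot: [1.094, 1.279, -1.093]
ft_force: [0.5, -0.1, 0.6]
finger_gap: 0.131
```

```bash
python3 -c "from h import *; st()"
```

```text
t 6.9 tcp mm [511.4   6.2 114.4] tool y deg 8.94 tilt [0.     0.0001] F [ 0.5 -0.1  0.6] gap 0.131
```

{"name": "drive_tool", "arguments": {
  "deltas": [
    {"jaw": 1, "tx": 0, "ty": 0.03, "tz": -0.05, "roll": 0},
    {"jaw": 1, "tx": 0, "ty": 0.03, "tz": -0.1, "roll": 0},
    {"jaw": 1, "tx": 0, "ty": 0.03, "tz": -0.15, "roll": 0},
    {"jaw": 1, "tx": 0, "ty": 0.03, "tz": -0.15, "roll": 0}
  ]
}}

```text
t: 7.3
tool_pos: [0.5116, 0.0063, 0.114]
ee_rot: [1.094, 1.279, -1.094]
ft_force: [-2.5, 0.4, 8.3]
finger_gap: 0.128
```

```bash
python3 -c "from h import *; st()"
```

```text
t 7.3 tcp mm [511.6   6.3 114. ] tool y deg 8.92 tilt [-0.0003  0.0005] F [-2.5  0.4  8.3] gap 0.128
```

Contact comes 4 mm above the seated height, as an 8 mm leaf would give. A small slide along the thread will confirm that it doesn't fall in.

{"name": "drive_tool", "arguments": {
  "deltas": [
    {"jaw": 1, "tx": -0.01, "ty": 0.07, "tz": 0.03, "roll": 0},
    {"jaw": 1, "tx": -0.02, "ty": 0.14, "tz": 0.03, "roll": 0},
    {"jaw": 1, "tx": -0.04, "ty": 0.22, "tz": 0.03, "roll": 0},
    {"jaw": 1, "tx": -0.04, "ty": 0.22, "tz": 0.03, "roll": 0}
  ]
}}

```text
t: 7.7
tool_pos: [0.5115, 0.0066, 0.1141]
ee_rot: [1.093, 1.276, -1.095]
ft_force: [-2.7, -3.7, 6.3]
finger_gap: 0.129
```

{"name": "drive_tool", "arguments": {
  "deltas": [
    {"jaw": 1, "tx": 0.01, "ty": -0.1, "tz": 0, "roll": 0},
    {"jaw": 1, "tx": 0.03, "ty": -0.2, "tz": 0, "roll": 0},
    {"jaw": 1, "tx": 0.05, "ty": -0.3, "tz": 0, "roll": 0},
    {"jaw": 1, "tx": 0.07, "ty": -0.44, "tz": 0, "roll": 0},
    {"jaw": 1, "tx": 0.07, "ty": -0.44, "tz": 0, "roll": 0}
  ]
}}

```text
t: 8.2
tool_pos: [0.5116, 0.006, 0.1141]
ee_rot: [1.095, 1.282, -1.092]
ft_force: [-2.7, 2.1, 7.0]
finger_gap: 0.129
```

{"name": "drive_tool", "arguments": {
  "deltas": [
    {"jaw": 1, "tx": 0, "ty": 0, "tz": 0.04, "roll": 0},
    {"jaw": 1, "tx": 0, "ty": 0, "tz": 0.08, "roll": 0},
    {"jaw": 1, "tx": 0, "ty": 0, "tz": 0.08, "roll": 0}
  ]
}}

```text
t: 8.5
tool_pos: [0.512, 0.0053, 0.1142]
ee_rot: [1.094, 1.279, -1.092]
ft_force: [-1.5, 2.4, 3.9]
finger_gap: 0.13
```

{"name": "drive_tool", "arguments": {
  "deltas": [
    {"jaw": 1, "tx": 0, "ty": 0, "tz": 0.1, "roll": 0},
    {"jaw": 1, "tx": 0, "ty": 0, "tz": 0.2, "roll": 0},
    {"jaw": 1, "tx": 0, "ty": 0, "tz": 0.2, "roll": 0}
  ]
}}

```text
t: 8.8
tool_pos: [0.5114, 0.0036, 0.1155]
ee_rot: [1.093, 1.278, -1.095]
ft_force: [0.2, 0.2, -0.3]
finger_gap: 0.131
```

```bash
python3 - <<'E'
from h import *
st(); s=snap("wrist"); save(s,"w_held.png",(120,200,520,480),2); pickle.dump(s,open("w3.pkl","wb"))
E
```

```text
t 8.8 tcp mm [511.4   3.6 115.5] tool y deg 8.91 tilt [-0.0004 -0.0009] F [ 0.2  0.2 -0.3] gap 0.131
```

Still on the crests: it slides freely 1.3 mm higher, and the height fits 4 mm teeth, so it is the 8 mm leaf. It goes back to its slot.

{"name": "drive_tool", "arguments": {
  "deltas": [
    {"jaw": 1, "tx": 0, "ty": 0, "tz": 2, "roll": 0},
    {"jaw": 1, "tx": 0, "ty": 2, "tz": 4, "roll": 0},
    {"jaw": 1, "tx": 0, "ty": 6, "tz": 5, "roll": -0.06},
    {"jaw": 1, "tx": 0, "ty": 11, "tz": 5, "roll": -0.12},
    {"jaw": 1, "tx": -0.2, "ty": 16, "tz": 4, "roll": -0.18},
    {"jaw": 1, "tx": -0.4, "ty": 20, "tz": 3, "roll": -0.23},
    {"jaw": 1, "tx": -0.5, "ty": 23.5, "tz": 1, "roll": -0.23},
    {"jaw": 1, "tx": -0.5, "ty": 26.4, "tz": 0, "roll": -0.23},
    {"jaw": 1, "tx": -0.5, "ty": 26.4, "tz": -1.5, "roll": -0.23},
    {"jaw": 1, "tx": -0.5, "ty": 26.4, "tz": -1.5, "roll": -0.23}
  ]
}}

```text
t: 9.85
tool_pos: [0.5045, 0.2677, 0.0982]
ee_rot: [1.257, 1.174, -1.267]
ft_force: [-0.1, -0.8, -1.1]
finger_gap: 0.135
```

{"name": "drive_tool", "arguments": {
  "deltas": [
    {"jaw": 1, "tx": 0, "ty": 0, "tz": 0, "roll": 0},
    {"jaw": 1, "tx": 0, "ty": 0, "tz": 0, "roll": 0},
    {"jaw": 1, "tx": 0, "ty": 0, "tz": 0, "roll": 0}
  ]
}}

```text
t: 10.15
tool_pos: [0.5077, 0.267, 0.1018]
ee_rot: [1.267, 1.171, -1.264]
ft_force: [0.2, -0.6, -0.9]
finger_gap: 0.134
```

```bash
python3 -c "from h import *; st()"
```

```text
t 10.15 tcp mm [507.7 267.  101.8] tool y deg -4.4 tilt [0.0015 0.0006] F [ 0.2 -0.6 -0.9] gap 0.134
```

{"name": "drive_tool", "arguments": {
  "deltas": [
    {"jaw": 1, "tx": -0.08, "ty": 0.08, "tz": 0, "roll": 0},
    {"jaw": 1, "tx": -0.08, "ty": 0.08, "tz": 0, "roll": 0},
    {"jaw": 1, "tx": -0.08, "ty": 0.08, "tz": -1, "roll": 0},
    {"jaw": 1, "tx": -0.08, "ty": 0.08, "tz": -2, "roll": 0},
    {"jaw": 1, "tx": -0.08, "ty": 0.08, "tz": -2.6, "roll": 0},
    {"jaw": 1, "tx": -0.08, "ty": 0.08, "tz": -3.2, "roll": 0},
    {"jaw": 1, "tx": -0.08, "ty": 0.08, "tz": -3.8, "roll": 0},
    {"jaw": 1, "tx": -0.08, "ty": 0.08, "tz": -4.5, "roll": 0},
    {"jaw": 1, "tx": -0.08, "ty": 0.08, "tz": -5.2, "roll": 0},
    {"jaw": 1, "tx": -0.08, "ty": 0.08, "tz": -5.5, "roll": 0}
  ]
}}

```text
t: 11.15
tool_pos: [0.5055, 0.269, 0.0463]
ee_rot: [1.262, 1.174, -1.265]
ft_force: [-6.3, -2.9, 20.2]
finger_gap: 0.129
```

```bash
python3 -c "from h import *; st()"
```

```text
t 11.15 tcp mm [505.5 269.   46.3] tool y deg -4.24 tilt [-0.0021 -0.0004] F [-6.3 -2.9 20.2] gap 0.129
```

{"name": "drive_tool", "arguments": {
  "deltas": [
    {"jaw": 0.4, "tx": 0, "ty": 0, "tz": 0, "roll": 0},
    {"jaw": 0.4, "tx": 0, "ty": 0, "tz": 0, "roll": 0},
    {"jaw": 0.4, "tx": 0, "ty": 0, "tz": 0, "roll": 0},
    {"jaw": 0.4, "tx": 0, "ty": 0, "tz": 3, "roll": 0},
    {"jaw": 0.4, "tx": 0, "ty": 0, "tz": 6.5, "roll": 0},
    {"jaw": 0.4, "tx": 3.5, "ty": -0.4, "tz": 6.5, "roll": 0},
    {"jaw": 0.4, "tx": 7.4, "ty": -0.7, "tz": 6.5, "roll": 0},
    {"jaw": 0.4, "tx": 7.4, "ty": -0.7, "tz": 6.5, "roll": 0},
    {"jaw": 0.4, "tx": 7.4, "ty": -0.7, "tz": 6, "roll": 0},
    {"jaw": 0.4, "tx": 7.4, "ty": -0.7, "tz": 6, "roll": 0}
  ]
}}

```text
t: 12.15
tool_pos: [0.5777, 0.2622, 0.1043]
ee_rot: [1.26, 1.175, -1.266]
ft_force: [-0.9, 0.1, 0.4]
finger_gap: 0.602
```

```bash
python3 - <<'E'
from h import *
st()
s=snap("top"); save(s,"t_back.png",(150,190,300,330),4)
E
```

```text
t 12.15 tcp mm [577.7 262.2 104.3] tool y deg -4.2 tilt [-0.0036 -0.001 ] F [-0.9  0.1  0.4] gap 0.602
```

{"name": "drive_tool", "arguments": {
  "deltas": [
    {"jaw": 0.4, "tx": 0.15, "ty": 0, "tz": -2, "roll": 0},
    {"jaw": 0.4, "tx": 0.15, "ty": 0, "tz": -4, "roll": 0},
    {"jaw": 0.4, "tx": 0.15, "ty": 0, "tz": -5.8, "roll": 0},
    {"jaw": 0.4, "tx": 0.15, "ty": 0, "tz": -5.8, "roll": 0},
    {"jaw": 0.4, "tx": 0.15, "ty": 0, "tz": -5.8, "roll": 0},
    {"jaw": 1, "tx": 0.15, "ty": 0, "tz": -5.8, "roll": 0},
    {"jaw": 1, "tx": 0.15, "ty": 0, "tz": -5.8, "roll": 0},
    {"jaw": 1, "tx": 0.15, "ty": 0, "tz": -5.8, "roll": 0},
    {"jaw": 1, "tx": 0.15, "ty": 0, "tz": -5.8, "roll": 0},
    {"jaw": 1, "tx": 0.15, "ty": 0, "tz": -5.8, "roll": 0}
  ]
}}

```text
t: 13.2
tool_pos: [0.5818, 0.2625, 0.049]
ee_rot: [1.265, 1.173, -1.262]
ft_force: [-2.1, 0.1, 5.5]
finger_gap: 0.132
```

```bash
python3 -c "from h import *; st()"
```

```text
t 13.2 tcp mm [581.8 262.5  49. ] tool y deg -4.24 tilt [0.0009 0.001 ] F [-2.1  0.1  5.5] gap 0.132
```

View pics/t_back.png

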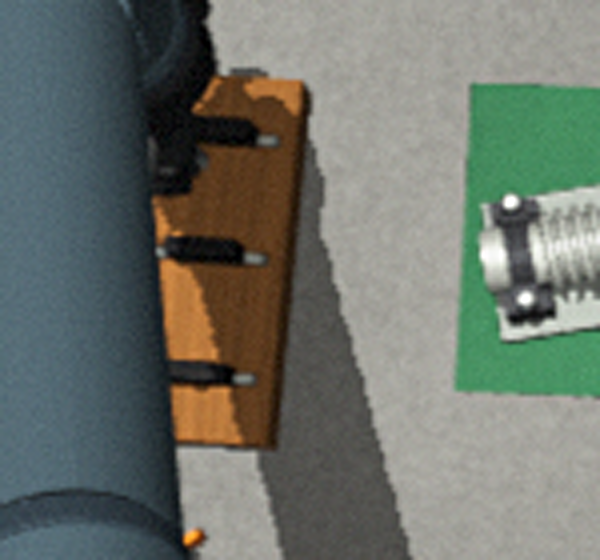

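The crop shows the first leaf back in the middle slot at (205,250), looking upright and seated. The second leaf is gripped, with TCP minus origin = 33 mm in z. On to the screw.

{"name": "drive_tool", "arguments": {
  "deltas": [
    {"jaw": 1, "tx": 0, "ty": 0, "tz": 2, "roll": 0},
    {"jaw": 1, "tx": 0, "ty": 0, "tz": 5, "roll": 0},
    {"jaw": 1, "tx": -1, "ty": -2, "tz": 9, "roll": 0.03},
    {"jaw": 1, "tx": -2.5, "ty": -6, "tz": 12, "roll": 0.1},
    {"jaw": 1, "tx": -4, "ty": -10.5, "tz": 13, "roll": 0.16},
    {"jaw": 1, "tx": -5, "ty": -15, "tz": 13, "roll": 0.23},
    {"jaw": 1, "tx": -6, "ty": -19.5, "tz": 13, "roll": 0.23},
    {"jaw": 1, "tx": -7, "ty": -23, "tz": 12, "roll": 0.23},
    {"jaw": 1, "tx": -7, "ty": -25.6, "tz": 10, "roll": 0.23},
    {"jaw": 1, "tx": -7, "ty": -25.6, "tz": 9, "roll": 0.23}
  ]
}}

```text
t: 14.2
tool_pos: [0.5094, 0.0003, 0.1366]
ee_rot: [1.098, 1.275, -1.102]
ft_force: [-1.4, 0.3, -0.7]
finger_gap: 0.127
```

{"name": "drive_tool", "arguments": {
  "deltas": [
    {"jaw": 1, "tx": 0, "ty": 0, "tz": 0, "roll": 0},
    {"jaw": 1, "tx": 0, "ty": 0, "tz": 0, "roll": 0},
    {"jaw": 1, "tx": 0, "ty": 0, "tz": -0.5, "roll": 0},
    {"jaw": 1, "tx": 0, "ty": 0, "tz": -1, "roll": 0},
    {"jaw": 1, "tx": 0, "ty": 0, "tz": -1.4, "roll": 0},
    {"jaw": 1, "tx": 0, "ty": 0, "tz": -1.4, "roll": 0},
    {"jaw": 1, "tx": 0, "ty": 0, "tz": -1.4, "roll": 0}
  ]
}}

```text
t: 14.9
tool_pos: [0.5113, 0.0063, 0.1237]
ee_rot: [1.093, 1.279, -1.094]
ft_force: [0.1, 0.1, -1.8]
finger_gap: 0.133
```

```bash
python3 -c "from h import *; st()"
```

```text
t 14.9 tcp mm [511.3   6.3 123.7] tool y deg 8.96 tilt [-0.0003 -0.0001] F [ 0.1  0.1 -1.8] gap 0.133
```

Good. Lower to just past the crest-contact height, about 118–119 mm.

{"name": "drive_tool", "arguments": {
  "deltas": [
    {"jaw": 1, "tx": 0, "ty": 0.02, "tz": -0.2, "roll": 0},
    {"jaw": 1, "tx": 0, "ty": 0.02, "tz": -0.35, "roll": 0},
    {"jaw": 1, "tx": 0, "ty": 0.02, "tz": -0.45, "roll": 0},
    {"jaw": 1, "tx": 0, "ty": 0.02, "tz": -0.55, "roll": 0},
    {"jaw": 1, "tx": 0, "ty": 0.02, "tz": -0.65, "roll": 0},
    {"jaw": 1, "tx": 0, "ty": 0.02, "tz": -0.65, "roll": 0},
    {"jaw": 1, "tx": 0, "ty": 0.02, "tz": -0.65, "roll": 0}
  ]
}}

```text
t: 15.6
tool_pos: [0.5115, 0.0063, 0.1187]
ee_rot: [1.094, 1.28, -1.093]
ft_force: [-3.4, -0.4, 8.4]
finger_gap: 0.132
```

```bash
python3 -c "from h import *; st()"
```

```text
t 15.6 tcp mm [511.5   6.3 118.7] tool y deg 8.92 tilt [-0.0004  0.0009] F [-3.4 -0.4  8.4] gap 0.132
```

Contact is 6 mm above seated height (tooth depth 6 mm), so this is the 12 mm leaf. It goes back to its slot.

{"name": "drive_tool", "arguments": {
  "deltas": [
    {"jaw": 1, "tx": 0, "ty": 0, "tz": 2, "roll": 0},
    {"jaw": 1, "tx": 0, "ty": 2, "tz": 4, "roll": 0},
    {"jaw": 1, "tx": 1, "ty": 6, "tz": 5, "roll": -0.06},
    {"jaw": 1, "tx": 2.5, "ty": 11, "tz": 5, "roll": -0.12},
    {"jaw": 1, "tx": 4, "ty": 15.5, "tz": 4, "roll": -0.18},
    {"jaw": 1, "tx": 5.5, "ty": 19.5, "tz": 3, "roll": -0.23},
    {"jaw": 1, "tx": 7, "ty": 23, "tz": 1, "roll": -0.23},
    {"jaw": 1, "tx": 7, "ty": 25.6, "tz": 0, "roll": -0.23},
    {"jaw": 1, "tx": 7, "ty": 25.6, "tz": -1, "roll": -0.23},
    {"jaw": 1, "tx": 7, "ty": 25.6, "tz": -1, "roll": -0.23}
  ]
}}

```text
t: 16.6
tool_pos: [0.5794, 0.2623, 0.105]
ee_rot: [1.258, 1.175, -1.266]
ft_force: [0.2, -0.4, -1.1]
finger_gap: 0.128
```

{"name": "drive_tool", "arguments": {
  "deltas": [
    {"jaw": 1, "tx": 0, "ty": 0, "tz": 0, "roll": 0},
    {"jaw": 1, "tx": 0, "ty": 0, "tz": 0, "roll": 0},
    {"jaw": 1, "tx": 0, "ty": 0, "tz": 0, "roll": 0},
    {"jaw": 1, "tx": 0, "ty": 0, "tz": 0, "roll": 0}
  ]
}}

```text
t: 17.0
tool_pos: [0.5819, 0.2615, 0.1083]
ee_rot: [1.266, 1.172, -1.263]
ft_force: [-0.6, 0.3, 0.1]
finger_gap: 0.131
```

```bash
python3 -c "from h import *; st()"
```

```text
t 17.0 tcp mm [581.9 261.5 108.3] tool y deg -4.33 tilt [0.0011 0.0007] F [-0.6  0.3  0.1] gap 0.131
```

{"name": "drive_tool", "arguments": {
  "deltas": [
    {"jaw": 1, "tx": -0.06, "ty": 0.08, "tz": -1, "roll": 0},
    {"jaw": 1, "tx": -0.06, "ty": 0.08, "tz": -2, "roll": 0},
    {"jaw": 1, "tx": -0.06, "ty": 0.08, "tz": -2.6, "roll": 0},
    {"jaw": 1, "tx": -0.06, "ty": 0.08, "tz": -3.2, "roll": 0},
    {"jaw": 1, "tx": -0.06, "ty": 0.08, "tz": -3.8, "roll": 0},
    {"jaw": 1, "tx": -0.06, "ty": 0.08, "tz": -4.4, "roll": 0},
    {"jaw": 1, "tx": -0.06, "ty": 0.08, "tz": -5, "roll": 0},
    {"jaw": 1, "tx": -0.06, "ty": 0.08, "tz": -5.6, "roll": 0},
    {"jaw": 1, "tx": -0.06, "ty": 0.08, "tz": -6, "roll": 0},
    {"jaw": 1, "tx": -0.06, "ty": 0.08, "tz": -6, "roll": 0}
  ]
}}

```text
t: 18.0
tool_pos: [0.5806, 0.2631, 0.0489]
ee_rot: [1.263, 1.175, -1.265]
ft_force: [-3.8, -1.5, 7.2]
finger_gap: 0.128
```

```bash
python3 -c "from h import *; st()"
```

```text
t 18.0 tcp mm [580.6 263.1  48.9] tool y deg -4.25 tilt [-0.0016  0.0004] F [-3.8 -1.5  7.2] gap 0.128
```

{"name": "drive_tool", "arguments": {
  "deltas": [
    {"jaw": 0.4, "tx": 0, "ty": 0, "tz": 0, "roll": 0},
    {"jaw": 0.4, "tx": 0, "ty": 0, "tz": 0, "roll": 0},
    {"jaw": 0.4, "tx": 0, "ty": 0, "tz": 0, "roll": 0},
    {"jaw": 0.4, "tx": 0, "ty": 0, "tz": 3, "roll": 0},
    {"jaw": 0.4, "tx": 0, "ty": 0, "tz": 6.5, "roll": 0},
    {"jaw": 0.4, "tx": -4, "ty": 0.3, "tz": 6.5, "roll": 0},
    {"jaw": 0.4, "tx": -8, "ty": 0.6, "tz": 6.5, "roll": 0},
    {"jaw": 0.4, "tx": -12, "ty": 0.9, "tz": 6.5, "roll": 0},
    {"jaw": 0.4, "tx": -14.9, "ty": 0.95, "tz": 6.5, "roll": 0},
    {"jaw": 0.4, "tx": -14.9, "ty": 0.95, "tz": 6, "roll": 0}
  ]
}}

```text
t: 19.0
tool_pos: [0.4268, 0.2734, 0.1067]
ee_rot: [1.258, 1.179, -1.263]
ft_force: [0.3, 1.2, -0.2]
finger_gap: 0.602
```

{"name": "drive_tool", "arguments": {
  "deltas": [
    {"jaw": 0.4, "tx": 0, "ty": 0, "tz": 0, "roll": 0},
    {"jaw": 0.4, "tx": 0, "ty": 0, "tz": 0, "roll": 0},
    {"jaw": 0.4, "tx": 0, "ty": 0, "tz": 0, "roll": 0}
  ]
}}

```text
t: 19.3
tool_pos: [0.4335, 0.2725, 0.1077]
ee_rot: [1.266, 1.171, -1.263]
ft_force: [1.2, 0.2, 0.3]
finger_gap: 0.597
```

```bash
python3 -c "from h import *; st()"
```

```text
t 19.3 tcp mm [433.5 272.5 107.7] tool y deg -4.33 tilt [0.0017 0.0002] F [1.2 0.2 0.3] gap 0.597
```

{"name": "drive_tool", "arguments": {
  "deltas": [
    {"jaw": 0.4, "tx": -0.08, "ty": 0.03, "tz": -2, "roll": 0},
    {"jaw": 0.4, "tx": -0.08, "ty": 0.03, "tz": -4, "roll": 0},
    {"jaw": 0.4, "tx": -0.08, "ty": 0.03, "tz": -6, "roll": 0},
    {"jaw": 0.4, "tx": -0.08, "ty": 0.03, "tz": -6, "roll": 0},
    {"jaw": 0.4, "tx": -0.08, "ty": 0.03, "tz": -6, "roll": 0},
    {"jaw": 1, "tx": -0.08, "ty": 0.03, "tz": -6, "roll": 0},
    {"jaw": 1, "tx": -0.08, "ty": 0.03, "tz": -6, "roll": 0},
    {"jaw": 1, "tx": -0.08, "ty": 0.03, "tz": -6, "roll": 0},
    {"jaw": 1, "tx": -0.08, "ty": 0.03, "tz": -6, "roll": 0},
    {"jaw": 1, "tx": -0.08, "ty": 0.03, "tz": -6, "roll": 0}
  ]
}}

```text
t: 20.3
tool_pos: [0.4318, 0.2735, 0.0484]
ee_rot: [1.265, 1.173, -1.262]
ft_force: [-0.6, 0.5, 5.5]
finger_gap: 0.134
```

```bash
python3 -c "from h import *; st()"
```

```text
t 20.3 tcp mm [431.8 273.5  48.4] tool y deg -4.24 tilt [0.0014 0.0015] F [-0.6  0.5  5.5] gap 0.134
```

{"name": "drive_tool", "arguments": {
  "deltas": [
    {"jaw": 1, "tx": 0, "ty": 0, "tz": 2, "roll": 0},
    {"jaw": 1, "tx": 0, "ty": 0, "tz": 5, "roll": 0},
    {"jaw": 1, "tx": 1, "ty": -2, "tz": 9, "roll": 0.03},
    {"jaw": 1, "tx": 2.5, "ty": -6, "tz": 12, "roll": 0.1},
    {"jaw": 1, "tx": 4, "ty": -10.5, "tz": 13, "roll": 0.16},
    {"jaw": 1, "tx": 5.5, "ty": -15, "tz": 13, "roll": 0.23},
    {"jaw": 1, "tx": 6.8, "ty": -19.5, "tz": 13, "roll": 0.23},
    {"jaw": 1, "tx": 8, "ty": -23.5, "tz": 12, "roll": 0.23},
    {"jaw": 1, "tx": 8, "ty": -26.6, "tz": 10, "roll": 0.23},
    {"jaw": 1, "tx": 8, "ty": -26.6, "tz": 9, "roll": 0.23}
  ]
}}

```text
t: 21.3
tool_pos: [0.5093, 0.0002, 0.136]
ee_rot: [1.097, 1.274, -1.104]
ft_force: [-0.9, 0.5, -0.9]
finger_gap: 0.128
```

{"name": "drive_tool", "arguments": {
  "deltas": [
    {"jaw": 1, "tx": 0, "ty": 0, "tz": 0, "roll": 0},
    {"jaw": 1, "tx": 0, "ty": 0, "tz": 0, "roll": 0},
    {"jaw": 1, "tx": 0, "ty": 0, "tz": -0.5, "roll": 0},
    {"jaw": 1, "tx": 0, "ty": 0, "tz": -1, "roll": 0},
    {"jaw": 1, "tx": 0, "ty": 0, "tz": -1.4, "roll": 0},
    {"jaw": 1, "tx": 0, "ty": 0, "tz": -1.4, "roll": 0},
    {"jaw": 1, "tx": 0, "ty": 0, "tz": -1.4, "roll": 0}
  ]
}}

```text
t: 22.0
tool_pos: [0.5109, 0.0071, 0.1233]
ee_rot: [1.093, 1.279, -1.093]
ft_force: [-0.4, 0.3, -0.1]
finger_gap: 0.13
```

```bash
python3 -c "from h import *; st()"
```

```text
t 22.0 tcp mm [510.9   7.1 123.3] tool y deg 8.96 tilt [-0.0002 -0.0001] F [-0.4  0.3 -0.1] gap 0.13
```

{"name": "drive_tool", "arguments": {
  "deltas": [
    {"jaw": 1, "tx": 0.05, "ty": 0, "tz": -0.2, "roll": 0},
    {"jaw": 1, "tx": 0.05, "ty": 0, "tz": -0.4, "roll": 0},
    {"jaw": 1, "tx": 0.05, "ty": 0, "tz": -0.55, "roll": 0},
    {"jaw": 1, "tx": 0.05, "ty": 0, "tz": -0.65, "roll": 0},
    {"jaw": 1, "tx": 0.05, "ty": 0, "tz": -0.75, "roll": 0},
    {"jaw": 1, "tx": 0.05, "ty": 0, "tz": -0.75, "roll": 0},
    {"jaw": 1, "tx": 0.05, "ty": 0, "tz": -0.75, "roll": 0}
  ]
}}

```text
t: 22.7
tool_pos: [0.5115, 0.0069, 0.1159]
ee_rot: [1.094, 1.279, -1.093]
ft_force: [-0.0, -0.2, 0.3]
finger_gap: 0.13
```

```bash
python3 -c "from h import *; st()"
```

```text
t 22.7 tcp mm [511.5   6.9 115.9] tool y deg 8.94 tilt [ 0.0001 -0.    ] F [-0.  -0.2  0.3] gap 0.13
```

The leaf is already below crest height (117.4 mm) with no force, so it is entering the grooves. I'll go on to 112.4 mm.

{"name": "drive_tool", "arguments": {
  "deltas": [
    {"jaw": 1, "tx": 0, "ty": 0, "tz": -0.1, "roll": 0},
    {"jaw": 1, "tx": 0, "ty": 0, "tz": -0.2, "roll": 0},
    {"jaw": 1, "tx": 0, "ty": 0, "tz": -0.3, "roll": 0},
    {"jaw": 1, "tx": 0, "ty": 0, "tz": -0.37, "roll": 0},
    {"jaw": 1, "tx": 0, "ty": 0, "tz": -0.43, "roll": 0},
    {"jaw": 1, "tx": 0, "ty": 0, "tz": -0.43, "roll": 0},
    {"jaw": 1, "tx": 0, "ty": 0, "tz": -0.43, "roll": 0}
  ]
}}

```text
t: 23.4
tool_pos: [0.5115, 0.0069, 0.1124]
ee_rot: [1.094, 1.28, -1.094]
ft_force: [-1.8, 1.1, 5.8]
finger_gap: 0.129
```

```bash
python3 -c "from h import *; st()"
```

```text
t 23.4 tcp mm [511.5   6.9 112.4] tool y deg 8.93 tilt [-0.0005  0.0007] F [-1.8  1.1  5.8] gap 0.129
```

Seated: TCP is at 112.4 mm, exactly the expected height, with about 6 N. I'll hold briefly, then carry it to the tray and look from above.

{"name": "drive_tool", "arguments": {
  "deltas": [
    {"jaw": 1, "tx": 0, "ty": 0, "tz": 0, "roll": 0},
    {"jaw": 1, "tx": 0, "ty": 0, "tz": -0.03, "roll": 0},
    {"jaw": 1, "tx": 0, "ty": 0, "tz": -0.03, "roll": 0},
    {"jaw": 1, "tx": 0, "ty": 0, "tz": -0.03, "roll": 0}
  ]
}}

```text
t: 23.8
tool_pos: [0.5115, 0.0069, 0.1123]
ee_rot: [1.094, 1.28, -1.094]
ft_force: [-2.4, 0.1, 7.5]
finger_gap: 0.129
```

{"name": "drive_tool", "arguments": {
  "deltas": [
    {"jaw": 1, "tx": 0, "ty": 0, "tz": 1, "roll": 0},
    {"jaw": 1, "tx": 0, "ty": 0, "tz": 3, "roll": 0},
    {"jaw": 1, "tx": 0, "ty": -3, "tz": 6, "roll": -0.05},
    {"jaw": 1, "tx": 0, "ty": -7, "tz": 8.8, "roll": -0.12},
    {"jaw": 1, "tx": 0.1, "ty": -12, "tz": 8.8, "roll": -0.18},
    {"jaw": 1, "tx": 0.2, "ty": -17, "tz": 8.8, "roll": -0.254},
    {"jaw": 1, "tx": 0.4, "ty": -21, "tz": 8.8, "roll": -0.254},
    {"jaw": 1, "tx": 0.4, "ty": -24, "tz": 8.8, "roll": -0.254},
    {"jaw": 1, "tx": 0.4, "ty": -26.6, "tz": 8.8, "roll": -0.254},
    {"jaw": 1, "tx": 0.4, "ty": -26.6, "tz": 8.8, "roll": -0.254}
  ]
}}

```text
t: 24.8
tool_pos: [0.5139, -0.2648, 0.2002]
ee_rot: [1.284, 1.154, -1.288]
ft_force: [-0.1, -0.8, -0.9]
finger_gap: 0.125
```

{"name": "drive_tool", "arguments": {
  "deltas": [
    {"jaw": 1, "tx": 0, "ty": 0, "tz": 0, "roll": 0},
    {"jaw": 1, "tx": 0, "ty": 0, "tz": 0, "roll": 0},
    {"jaw": 1, "tx": 0, "ty": 0, "tz": 0, "roll": 0},
    {"jaw": 1, "tx": 0, "ty": 0, "tz": 0, "roll": 0}
  ]
}}

```text
t: 25.2
tool_pos: [0.5159, -0.2575, 0.1992]
ee_rot: [1.28, 1.163, -1.279]
ft_force: [-0.5, 0.2, -0.2]
finger_gap: 0.128
```

```bash
python3 - <<'E'
from h import *
def rect(P):
    c,(w,h),a=cv2.minAreaRect((P[:,:2]*1000).astype(np.float32)); 
    if w<h: w,h=h,w; a+=90
    return np.round(c,1),round(w,1),round(h,1),round(a%180,1)
st(); s=snap("wrist"); pickle.dump(s,open("w4.pkl","wb")); save(s,"w4.png"); P=cloud(s)
hsv=cv2.cvtColor(s["color"],cv2.COLOR_RGB2HSV).astype(int)
m=(hsv[...,0]>105)&(hsv[...,0]<130)&(hsv[...,1]>120)&(P[...,2]>.036)&(P[...,2]<.05)
k,l,stt,c=cv2.connectedComponentsWithStats(m.astype(np.uint8))
for i in range(1,k):
    if stt[i,4]>50: print("blue",c[i].round(),stt[i,4],rect(P[l==i]),np.median(P[l==i][:,2]))
m=(P[...,2]<.034)&(P[...,2]>-.01)&(hsv[...,2]<60); m[300:]=0
k,l,stt,c=cv2.connectedComponentsWithStats(m.astype(np.uint8))
for i in range(1,k):
    if stt[i,4]>40:
        v,u=np.where(l==i); print("slot",c[i].round(),stt[i,4],rect(ray(s,np.c_[u,v],.038)))
E
```

```text
t 25.2 tcp mm [ 515.9 -257.5  199.2] tool y deg -5.47 tilt [-0.      0.0008] F [-0.5  0.2 -0.2] gap 0.128
blue [325. 210.] 3155 (array([ 515.4, -260.7]), 158.5, 128.5, 174.0) 0.04221391398922664
slot [290.   7.] 154 (array([ 507.2, -102.8]), 42.1, 2.0, 8.9)
slot [268. 139.] 43 (array([ 477.7, -191.9]), 33.2, 0.0, 174.5)
slot [584. 160.] 714 (array([ 737.8, -235. ]), 35.9, 32.4, 2.4)
slot [151. 213.] 68 (array([ 371.8, -242.3]), 39.4, 2.1, 92.3)
slot [ 93. 237.] 217 (array([ 316. , -261.1]), 34.3, 6.8, 91.8)
slot [ 45. 276.] 62 (array([ 262.9, -291. ]), 45.8, 4.4, 96.7)
```

View pics/w4.png

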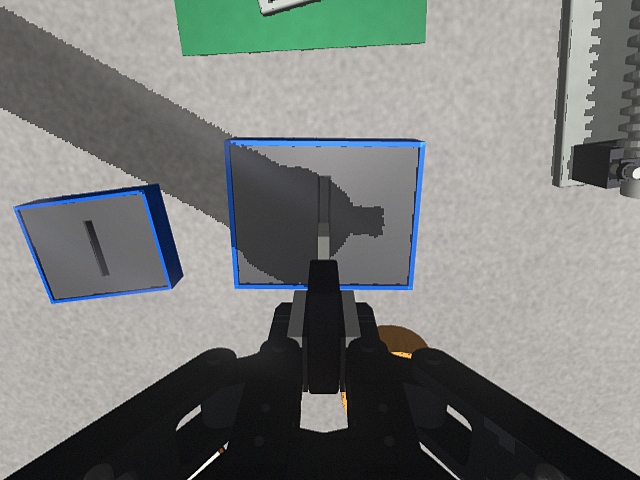

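The view shows the big tray at (325,212) with its slot at (325,205) and the leaf just below it in the image, already aligned. The small tray on the left isn't meant. The needed shift is about 2 mm in y; then lower.

{"name": "drive_tool", "arguments": {
  "deltas": [
    {"jaw": 1, "tx": 0.02, "ty": -0.2, "tz": -3, "roll": -0.009},
    {"jaw": 1, "tx": 0.02, "ty": -0.2, "tz": -6, "roll": -0.009},
    {"jaw": 1, "tx": 0.02, "ty": -0.2, "tz": -9, "roll": -0.009},
    {"jaw": 1, "tx": 0.02, "ty": -0.2, "tz": -10.5, "roll": -0.009},
    {"jaw": 1, "tx": 0.02, "ty": -0.2, "tz": -10.5, "roll": -0.009},
    {"jaw": 1, "tx": 0.02, "ty": -0.2, "tz": -10.5, "roll": -0.009},
    {"jaw": 1, "tx": 0.02, "ty": -0.2, "tz": -10.5, "roll": -0.009}
  ]
}}

```text
t: 25.95
tool_pos: [0.5171, -0.2619, 0.0961]
ee_rot: [1.288, 1.153, -1.286]
ft_force: [-0.8, -0.3, -0.9]
finger_gap: 0.129
```

```bash
python3 -c "from h import *; st()"
```

```text
t 25.95 tcp mm [ 517.1 -261.9   96.1] tool y deg -6.13 tilt [ 0.0033 -0.0012] F [-0.8 -0.3 -0.9] gap 0.129
```

{"name": "drive_tool", "arguments": {
  "deltas": [
    {"jaw": 1, "tx": -0.05, "ty": 0.15, "tz": 0, "roll": 0},
    {"jaw": 1, "tx": -0.05, "ty": 0.15, "tz": -1, "roll": 0},
    {"jaw": 1, "tx": -0.05, "ty": 0.15, "tz": -1.5, "roll": 0},
    {"jaw": 1, "tx": -0.05, "ty": 0.15, "tz": -2, "roll": 0},
    {"jaw": 1, "tx": -0.05, "ty": 0.15, "tz": -2.5, "roll": 0},
    {"jaw": 1, "tx": -0.05, "ty": 0.15, "tz": -3, "roll": 0},
    {"jaw": 1, "tx": -0.05, "ty": 0.15, "tz": -3, "roll": 0}
  ]
}}

```text
t: 26.65
tool_pos: [0.5148, -0.2594, 0.0634]
ee_rot: [1.287, 1.158, -1.288]
ft_force: [-0.2, 0.6, -0.8]
finger_gap: 0.133
```

```bash
python3 -c "from h import *; st()"
```

```text
t 26.65 tcp mm [ 514.8 -259.4   63.4] tool y deg -6.12 tilt [-0.0011  0.0001] F [-0.2  0.6 -0.8] gap 0.133
```

The leaf is in the slot without contact force. I'll push it home.

{"name": "drive_tool", "arguments": {
  "deltas": [
    {"jaw": 1, "tx": 0.05, "ty": 0, "tz": -0.5, "roll": 0},
    {"jaw": 1, "tx": 0.05, "ty": 0, "tz": -1, "roll": 0},
    {"jaw": 1, "tx": 0.05, "ty": 0, "tz": -1.4, "roll": 0},
    {"jaw": 1, "tx": 0.05, "ty": 0, "tz": -1.6, "roll": 0},
    {"jaw": 1, "tx": 0.05, "ty": 0, "tz": -1.7, "roll": 0},
    {"jaw": 1, "tx": 0.05, "ty": 0, "tz": -1.7, "roll": 0}
  ]
}}

```text
t: 27.25
tool_pos: [0.5153, -0.2593, 0.0484]
ee_rot: [1.289, 1.159, -1.288]
ft_force: [-2.8, 2.9, 7.9]
finger_gap: 0.125
```

```bash
python3 -c "from h import *; st()"
```

```text
t 27.25 tcp mm [ 515.3 -259.3   48.4] tool y deg -6.14 tilt [-0.001   0.0021] F [-2.8  2.9  7.9] gap 0.125
```

It is home at 48.4 mm. Release, retreat, and check both places.

{"name": "drive_tool", "arguments": {
  "deltas": [
    {"jaw": 0.4, "tx": 0, "ty": 0, "tz": 0, "roll": 0},
    {"jaw": 0.4, "tx": 0, "ty": 0, "tz": 0, "roll": 0},
    {"jaw": 0.4, "tx": 0, "ty": 0, "tz": 0, "roll": 0},
    {"jaw": 0.4, "tx": 0, "ty": 0, "tz": 3, "roll": 0},
    {"jaw": 0.4, "tx": 0, "ty": 0, "tz": 7, "roll": 0},
    {"jaw": 0.4, "tx": -3, "ty": 0, "tz": 12, "roll": 0},
    {"jaw": 0.4, "tx": -7, "ty": 0, "tz": 16, "roll": 0},
    {"jaw": 0.4, "tx": -10, "ty": 0, "tz": 20, "roll": 0},
    {"jaw": 0.4, "tx": -10, "ty": 0, "tz": 20, "roll": 0},
    {"jaw": 0.4, "tx": -10, "ty": 0, "tz": 20, "roll": 0}
  ]
}}

```text
t: 28.25
tool_pos: [0.4156, -0.2608, 0.2494]
ee_rot: [1.293, 1.152, -1.284]
ft_force: [0.4, 0.3, -0.1]
finger_gap: 0.599
```

```bash
python3 - <<'E'
from h import *
def rect(P):
    c,(w,h),a=cv2.minAreaRect((P[:,:2]*1000).astype(np.float32)); 
    if w<h: w,h=h,w; a+=90
    return np.round(c,1),round(w,1),round(h,1),round(a%180,1)
st()
for n in("top","scene","wrist"):
    s=snap(n); P=cloud(s); m=(s["color"].max(-1)<70)&(P[...,2]>.05)&(P[...,2]<.085)&(P[...,0]<.66)&(P[...,0]>.38)&(abs(P[...,1])>.13)&(abs(P[...,1])<.35)
    k,l,stt,c=cv2.connectedComponentsWithStats(m.astype(np.uint8))
    for i in range(1,k):
        if stt[i,4]>30: print(n,c[i].round(),rect(P[l==i]),np.percentile(P[l==i][:,2],[50,95]).round(4))
    if n=="scene": save(s,"end.png")
E
```

```text
t 28.25 tcp mm [ 415.6 -260.8  249.4] tool y deg -6.26 tilt [0.0062 0.0014] F [ 0.4  0.3 -0.1] gap 0.599
top [204. 222.] (array([578.4, 260.3]), 39.6, 12.9, 85.4) [0.0701 0.0759]
top [416. 246.] (array([ 512.6, -258.6]), 42.3, 13.8, 81.4) [0.0698 0.0736]
top [200. 252.] (array([503.6, 267. ]), 42.2, 12.6, 84.0) [0.0701 0.0744]
scene [282. 148.] (array([ 512.7, -258.9]), 47.5, 12.8, 82.2) [0.0706 0.0745]
scene [415. 325.] (array([504.3, 268.6]), 43.7, 12.4, 85.7) [0.0708 0.0748]
scene [379. 341.] (array([579.1, 262.4]), 43.9, 12.4, 85.5) [0.0715 0.0749]
wrist [433. 198.] (array([ 514.7, -260.2]), 43.6, 12.7, 83.7) [0.0727 0.0743]
```

View pics/end.png

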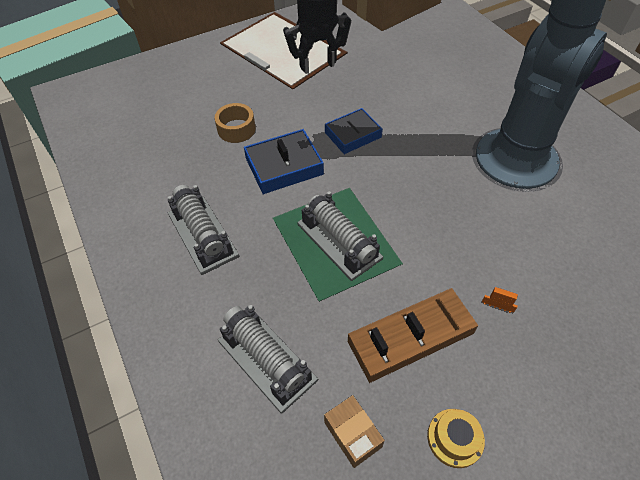

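The picture shows the leaf in the big tray at (283,150) and two leaves in the rack at (379,341) and (415,325). All three are at hanging height, everything else is in place, and the gripper is clear.

```bash
python3 -c "from h import *; print(robot.hand_in())"
```

```text
the job is handed in; nothing more can be done
None
```

The job is done and handed in at about 28 s: the 10 mm leaf matched the screw on the mat and now hangs in the slot of the large blue tray.

- **Screw:** the depth profile of its thread gave a 10 mm pitch.
- **Middle-slot leaf:** it stayed on the crests about 4 mm up, as the 8 mm leaf would. It went back to its slot. In a short slide it stuck at 6–7 N, which looked at first like seating. Lifted 1.3 mm it slid freely, so it was not seated.
- **Far-slot leaf:** it stayed about 6 mm up, as the 12 mm leaf would. I did not slide it to check. It went back to its slot.
- **Near-slot leaf:** it went right down at exactly the expected seated height, at about 6–8 N, and I held it there for 0.4 s. It was then put in the tray.

**Last checks:** all three cameras put the tray leaf's grip top at hanging height, within about 2 mm of the tray centre. The top and scene views show the other two leaves at hanging height in the rack. The last scene picture shows the nut, tape, carton and waiting screws looking unmoved and the gripper clear. The cameras differed by 1–3 mm, in line with the stated calibration, and wrist force readings on the thread stayed under about 10 N.

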